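# Probe an anchor hole and set the anchor that fits its depth

### The arm

A 6-joint arm with a two-finger parallel gripper is mounted at the origin on the work surface. World frame = base frame: x ahead of the robot, y to its left, z up, the work surface at z = 0. Lengths are in m, angles in rad, forces in N, time in s.
With the tool pointing down it reaches from about 0.3 to 0.875 m from the base axis. Payload 6.4 kg.
Tool frame: the origin (TCP) lies midway between the tips of the shut fingers; the grasp point (between the pads) lies 19 mm behind it; z points along the fingers, y is the line along which they close (so a half turn about z gives the same grasp; the last joint's range is limited). The gripper opens to 85 mm and grips with 20 to 120 N. Pads are 22 mm wide; open, the fingers measure 114 mm over their backs; the gripper's body (76 mm by 85 mm) begins 54 mm behind the grasp point. The pads swing forward as they close: fully open they stand 13 mm farther back than shut.
Start: joints at [-1.489, 0.181, 1.607, -0, 1.354, -0.206], TCP at [0.163, -0.551, 0.231] pointing down, gripper open.
Joint ranges: [-2.99, 2.99], [-0.89, 2.07], [0.3, 2.58], [-1.14, 4.28], [0, 2.63], [-3.12, 3.12]. Speed limits (rad/s): [2.57, 2.57, 3.01, 3.14, 3.14, 3.14].

### API

Orientations are given as a unit quaternion [w, x, y, z].
In Python, from bench import status, camera, ctrl gives the robot as it stands. The module is installed in compiled form; this text tells all that it offers.
- The arm moves only by the shell command python3 -m handwheel 'ROWS'. ROWS is JSON, a list that holds one entry, the list of rows, each a list of 7 numbers: the opening, from -1 (shut) to 1 (fully open), then the shift along the tool's x, y, z in cm, then the turn, a rotation vector about the tool's x, y, z in degrees. A call has 1 to 10 rows; each row is the pose to reach, as a shift and turn from the pose commanded when the call began, along the tool's axes at that moment; what a row does not reach only later rows make up. A row lasts 1/8 s, in which the tool goes at most 62.5 mm and 10.7 degrees, less where a joint would pass 70% of its speed; a pose out of reach is approached as far as the arm can. A call with a gripper value outside its range is refused whole. The fingers move at their own pace and stop on an object; the grip force is fixed at half the most. Time passes only in rows, so rows that repeat a pose let the fingers close. It gives the time, the measured TCP pose, the force, the opening and the grip force at its end, in the units of the state.
- status.get_obs(): the state, without advancing time (a new reading comes with each control period).
- camera(name): name is "scene" or "top" or "wrist"; returns a dict with "frame" (480x640x3 uint8, blue, green, red), "depth" (480x640 float32, m along the optical axis (not along the pixel's ray), 0 where there is no reading), "fx", "fy", "cx", "cy" (pixels), "extrinsics" (4x4, takes a point from camera to world coordinates); the wrist camera has in their place "hand_eye" (4x4, takes a point from camera to tool coordinates, whose origin is the TCP and whose axes are the flange's). Camera axes: x right, y down, z forward; pixel columns grow to the right and rows downward; lengths in m; the calibration is good to about 2 mm. A picture is of the moment at which its call begins: read the wrist's pose just before it.
- ctrl.hand_in(): hands the job in; it is judged then, once.
The state is a dict: "time_s": time; "q": joint angles; "dq": joint speeds; "joint_efforts": joint torques, N m; "eef_pos": TCP position; "eef_rot": TCP orientation; "wrist_force": force on the tool from outside, world axes, zero at the start; "torque": the same for the moment, N m; "opening": opening from 0.0 (shut) to 1.0 (fully open); "grasp_force": force on a finger pad.
Only numpy, scipy, OpenCV 4.12 (cv2) and the standard library are available. Lean on these libraries where they do the work, as an engineer would, in place of code of your own. Each camera call takes 0.05 s, during which the arm holds its last target. There are 200 camera calls.

### The job

Find out how deep the drilled hole in the concrete footing block is: take the depth rod from its stand, lower it gently until it presses on the bottom of the hole, then put it back upright in its stand. Then take from the rack the longest anchor whose sleeve goes wholly into the hole without standing proud of the block, set it in the hole stud up, press it lightly but firmly (about 10 N) onto the bottom, and let go. Never press on the block with more than 30 N, leave the other two anchors in the rack, and do not disturb the other things on the bench.

Things in the scene. Friction and masses are not known exactly. Their poses are not given: they have to be found in the camera images.
- block: grey concrete footing block, 110 x 110 mm, 100 mm high, fixed to the bench; origin at the centre of its underside, z up. One vertical blind hole is drilled in the centre of its top
- block_hole0 (a point): centre of the mouth of the hole, level with the block's top face (100 mm above the bench). Hole diameter 21.5 mm, with a sharp rim; its flat bottom, lined with a stiff rubber pad (gives about 1 mm under 12 N, and springs back), lies somewhere between 38 and 80 mm below the mouth, different each time and not measured
- stand_hole0 (a point): mouth of the hole in the depth rod's stand, a fixed wooden block 80 x 80 mm, 70 mm high; hole diameter 15 mm, 60 mm deep, so that the rod's tip stands 10 mm above the bench
- rod_handle (a point): middle of the handle of the depth rod, 150 mm above the rod's tip; z runs along the rod from tip to handle. Loose, about 0.12 kg: a steel rod of 10 mm diameter, 120 mm long, with dark rings every 10 mm from the tip, below a black round handle of 26 mm diameter and 60 mm length. It starts upright in its stand
- rod_tip (a point): centre of the flat tip (lower end) of the depth rod
- rack: plywood anchor rack, 64 x 200 mm, 34 mm high, fixed; origin at the centre of its underside. Three holes (diameter 23 mm, 26 mm deep, bottom 8 mm above the bench) in a row along its y axis at -70, 0 and 70 mm, each holding one anchor stud up, in any order
- anchor_short_centre (a point): centre (half-way up, 45.5 mm above its foot) of the short anchor; z up along it. Loose steel anchor, 0.1 to 0.3 kg: below, a smooth sleeve of 20 mm diameter and 36 mm length tapering to 15 mm over the last 3 mm at its foot; above, a threaded stud of 14 mm diameter and 55 mm length (overall 91 mm)
- anchor_short_shoulder (a point): centre of the sleeve's top end (the shoulder) of the short anchor, 36 mm above its foot, where the stud begins
- anchor_medium_centre (a point): centre (half-way up, 53.5 mm above its foot) of the medium anchor; z up along it. Loose steel anchor, 0.1 to 0.3 kg: below, a smooth sleeve of 20 mm diameter and 52 mm length tapering to 15 mm over the last 3 mm at its foot; above, a threaded stud of 14 mm diameter and 55 mm length (overall 107 mm)
- anchor_medium_shoulder (a point): centre of the sleeve's top end (the shoulder) of the medium anchor, 52 mm above its foot, where the stud begins
- anchor_long_centre (a point): centre (half-way up, 61.5 mm above its foot) of the long anchor; z up along it. Loose steel anchor, 0.1 to 0.3 kg: below, a smooth sleeve of 20 mm diameter and 68 mm length tapering to 15 mm over the last 3 mm at its foot; above, a threaded stud of 14 mm diameter and 55 mm length (overall 123 mm)
- anchor_long_shoulder (a point): centre of the sleeve's top end (the shoulder) of the long anchor, 68 mm above its foot, where the stud begins
- carton: closed brown cardboard carton, 90 x 130 x 60 mm, loose; origin at the centre of its underside. Bystander: leave alone
- junction_box: grey plastic junction box, 85 x 85 x 45 mm, round dark cover, loose; origin at the centre of its underside. Bystander: leave alone
- parts_bin: small open yellow plastic bin, 130 x 110 x 55 mm, loose; origin at the centre of its underside. Bystander: leave alone

How it is judged:
On the way, in this order (a step that is already met when the one before it is completed fails the run):
1. the depth rod, in the hole of the block, presses on its bottom with more than 1.5 N (z of rod_tip in the frame of block_hole0 below -0.036 m and horizontal distance between rod_tip and block_hole0 below 0.009 m and contact force between rod and block above 1.5 N), for 0.1 s.
2. with the rod back in its stand, an anchor of the right length is pressed onto the bottom of the hole with more than 5 N (horizontal distance between rod_tip and stand_hole0 below 0.008 m and z of rod_tip in the frame of stand_hole0 below -0.055 m and angle between rod_tip's own z axis and vertical below 0.15 rad and ((z of anchor_short_shoulder in the frame of block_hole0 between -0.021 and 0.002 m and horizontal distance between anchor_short_shoulder and block_hole0 below 0.005 m and angle between anchor_short_shoulder's own z axis and vertical below 0.12 rad and contact force between anchor_short and block above 5 N) or (z of anchor_medium_shoulder in the frame of block_hole0 between -0.021 and 0.002 m and horizontal distance between anchor_medium_shoulder and block_hole0 below 0.005 m and angle between anchor_medium_shoulder's own z axis and vertical below 0.12 rad and contact force between anchor_medium and block above 5 N) or (z of anchor_long_shoulder in the frame of block_hole0 between -0.021 and 0.002 m and horizontal distance between anchor_long_shoulder and block_hole0 below 0.005 m and angle between anchor_long_shoulder's own z axis and vertical below 0.12 rad and contact force between anchor_long and block above 5 N))), for 0.1 s.
At the end, for the whole second after the job is handed in: One anchor is upright in the hole (5 mm, 0.12 rad), shoulder at most 2 mm above and 18 mm below the block's top; the other two are in the rack within 15 mm of their start; the rod is in its stand, tip 55 mm or more down, within 0.15 rad of upright; all released, at rest (((z of anchor_short_shoulder in the frame of block_hole0 between -0.018 and 0.002 m and horizontal distance between anchor_short_shoulder and block_hole0 below 0.005 m and angle between anchor_short_shoulder's own z axis and vertical below 0.12 rad and distance of each of anchor_medium_centre, anchor_long_centre from where it was at the start of the episode below 0.015 m and angle between each of anchor_medium_centre, anchor_long_centre's own z axis and vertical below 0.2 rad) or (z of anchor_medium_shoulder in the frame of block_hole0 between -0.018 and 0.002 m and horizontal distance between anchor_medium_shoulder and block_hole0 below 0.005 m and angle between anchor_medium_shoulder's own z axis and vertical below 0.12 rad and distance of each of anchor_short_centre, anchor_long_centre from where it was at the start of the episode below 0.015 m and angle between each of anchor_short_centre, anchor_long_centre's own z axis and vertical below 0.2 rad) or (z of anchor_long_shoulder in the frame of block_hole0 between -0.018 and 0.002 m and horizontal distance between anchor_long_shoulder and block_hole0 below 0.005 m and angle between anchor_long_shoulder's own z axis and vertical below 0.12 rad and distance of each of anchor_short_centre, anchor_medium_centre from where it was at the start of the episode below 0.015 m and angle between each of anchor_short_centre, anchor_medium_centre's own z axis and vertical below 0.2 rad)) and horizontal distance between rod_tip and stand_hole0 below 0.008 m and z of rod_tip in the frame of stand_hole0 below -0.055 m and angle between rod_tip's own z axis and vertical below 0.15 rad and linear speed of each of rod, anchor_short, anchor_medium, anchor_long below 0.02 m/s); the robot touches nothing.
It fails at once if the depth rod is pressed on the block with more than 30 N (contact force between rod and block above 30 N).
It fails at once if an anchor is pressed on the block with more than 30 N (contact force between any of anchor_short, anchor_medium, anchor_long and block above 30 N).
It fails at once if a bystander (carton, junction box, parts bin) is shifted by more than 30 mm (distance of any of carton, junction_box, parts_bin from where it was at the start of the episode above 0.03 m).
It also fails if it takes over 72 s, if anything falls off the work surface, if the arm or the gripper's body presses on something with over 40 N, if the wrist force passes 120 N, or if a joint passes its speed limit or range.

## Working session

There is one attempt and no reset: what is moved stays moved. The work goes in short steps, Python scripts to look and compute and a shell command to move; the robot and the scene stay as the last step left them, time stands still between calls to the robot, and variables do not carry over. Pictures are saved under pics/ and viewed, at most 10 in all, crops included, and the job is handed in when it is done.

```bash
mkdir -p pics; cat > h.py <<'E'
import numpy as np,cv2
from bench import status,camera,ctrl
from scipy.spatial.transform import Rotation as R
def pose():
    o=status.get_obs();w,x,y,z=o["eef_rot"];T=np.eye(4);T[:3,:3]=R.from_quat([x,y,z,w]).as_matrix();T[:3,3]=o["eef_pos"];return T
def cloud(n):
    T=pose();c=camera(n);E=c["extrinsics"] if "extrinsics" in c else T@c["hand_eye"]
    v,u=np.mgrid[:480,:640];d=c["depth"]
    P=np.stack([(u-c["cx"])/c["fx"]*d,(v-c["cy"])/c["fy"]*d,d],-1)@np.array(E)[:3,:3].T+np.array(E)[:3,3]
    return c,P
E
python3 - <<'E'
from h import *
for n in("top","scene"):
    c,P=cloud(n);cv2.imwrite(f"pics/{n}.png",c["frame"]);np.save(n,P);print(n,c["fx"],np.round(c["extrinsics"],3).tolist())
o=status.get_obs();print(o);print(pose())
E
```

```text
top 532.4059757079986 [[0.022, -0.988, 0.155, 0.463], [-1.0, -0.024, -0.012, 0.038], [0.016, -0.155, -0.988, 1.123], [0.0, 0.0, 0.0, 1.0]]
scene 435.625461778424 [[-0.866, 0.384, -0.321, 0.882], [0.5, 0.652, -0.57, 0.528], [-0.01, -0.654, -0.756, 0.788], [0.0, 0.0, 0.0, 1.0]]
{'time_s': 0.1, 'q': array([-1.48928632e+00,  1.81493506e-01,  1.60789566e+00, -3.22431962e-05,
        1.35380586e+00, -2.06294999e-01]), 'dq': array([ 0.00249951, -0.00284803, -0.00230262,  0.00020988, -0.00106829,
        0.00035254]), 'joint_efforts': array([ 4.21300565e-04, -4.45876837e+01, -3.52237236e+01, -2.25067497e-04,
        4.24923943e-03, -1.44757507e-06]), 'eef_pos': array([ 0.16318115, -0.55084177,  0.23046517]), 'eef_rot': array([-8.00605660e-04,  9.89663073e-01,  1.43409763e-01,  3.42452599e-05]), 'wrist_force': array([-0.28002278,  0.56574191, -0.26322397]), 'torque': array([ 0.00025602, -0.02779296, -0.03914348]), 'grasp_force': 0.0, 'opening': 0.9998581240752707}
[[ 9.58867277e-01  2.83854749e-01 -1.61846798e-04  1.63181151e-01]
 [ 2.83854639e-01 -9.58865998e-01  1.59448192e-03 -5.50841769e-01]
 [ 2.97411875e-04 -1.57483751e-03 -9.99998716e-01  2.30465169e-01]
 [ 0.00000000e+00  0.00000000e+00  0.00000000e+00  1.00000000e+00]]
```

View pics/top.png

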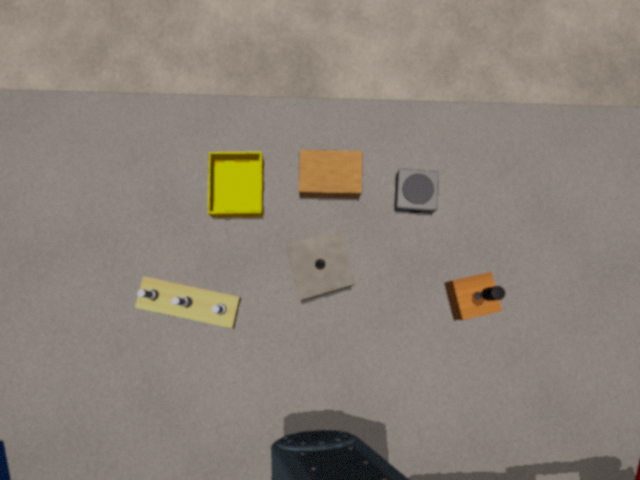

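View pics/scene.png

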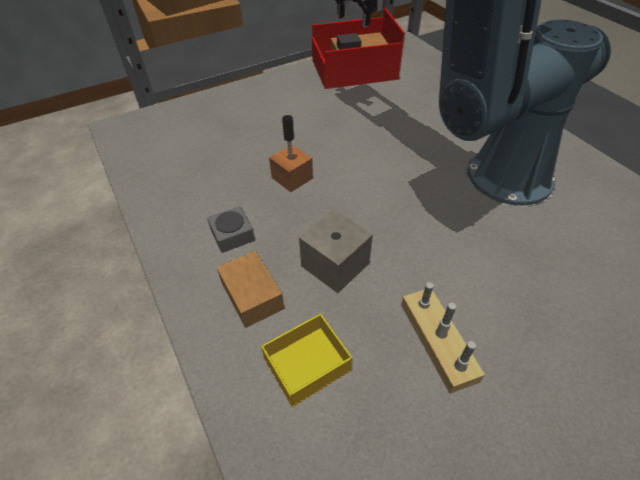

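Top view: block hole at (320,264), rod handle's top at (494,293), anchors at (148,294), (180,301), (219,309). The path between them is clear of the bystanders at the far side.

```bash
python3 - <<'E'
from h import *
P=np.load("top.npy");X,Y,Z=P[...,0],P[...,1],P[...,2]
def box(m,name):
    q=P[m];r=cv2.minAreaRect(q[:,:2].astype(np.float32));print(name,len(q),"z%.4f"%np.median(q[:,2]),np.round(r[0],4),np.round(r[1],4),round(r[2],1))
def win(u0,u1,v0,v1,z0,z1):
    m=np.zeros(Z.shape,bool);m[v0:v1,u0:u1]=1;return m&(Z>z0)&(Z<z1)
box(win(280,360,225,305,.09,.11),"block")
box(win(440,510,265,325,.06,.08),"stand")
box(win(470,515,280,310,.15,.21),"handle all");box(win(470,515,280,310,.18,.21),"handle top")
box(win(130,245,270,335,.028,.042),"rack")
for n,(u,v) in dict(A=(143,294),B=(176,301),C=(216,309)).items():
    m=win(u-12,u+16,v-10,v+10,.07,.16);zt=np.percentile(Z[m],95);print(n,zt);box(m&(Z>zt-.006),n+"top");box(win(u-12,u+20,v-10,v+10,.038,.16),n)
for (u,v) in[(320,264),(494,293),(478,298)]:print(P[v,u])
S=np.load("scene.npy");m=np.zeros(S.shape[:2],bool)
m[205:290,295:375]=1;box(m&(abs(S[...,2]-.1)<.008),"block scene")
m[:]=0;m[140:190,265:318]=1;box(m&(abs(S[...,2]-.07)<.006),"stand scene")
m[:]=0;m[112:145,278:298]=1;box(m&(S[...,2]>.13),"handle scene");q=S[m&(S[...,2]>.13)];print(q.mean(0),q[:,2].max())
m[:]=0;m[280:390,400:485]=1;box(m&(abs(S[...,2]-.034)<.006),"rack scene")
E
```

```text
block 3163 z0.1002 [0.5647 0.0184] [0.1104 0.11  ] 17.7
stand 1454 z0.0701 [ 0.5126 -0.2935] [0.0798 0.0827] 13.5
handle all 263 z0.1884 [ 0.5124 -0.2936] [0.0259 0.0247] 88.6
handle top 191 z0.1896 [ 0.5128 -0.2935] [0.0247 0.0255] 36.9
rack 2722 z0.0343 [0.4878 0.2842] [0.2017 0.0641] 79.3
A 0.11737564756383462
Atop 48 z0.1150 [0.5007 0.3523] [0.0125 0.0128] 20.0
A 178 z0.0776 [0.5012 0.3558] [0.0352 0.0375] 8.2
B 0.13355662752857117
Btop 49 z0.1315 [0.4882 0.2834] [0.0133 0.0124] 9.8
B 178 z0.0888 [0.4895 0.2994] [0.0317 0.0598] 15.3
C 0.10232322261754674
Ctop 40 z0.0995 [0.4748 0.2149] [0.0113 0.013 ] 1.1
C 125 z0.0649 [0.4737 0.2148] [0.0576 0.0374] 88.1
[0.57073882 0.01676763 0.02222254]
[ 0.51033322 -0.28493731  0.1928685 ]
[ 0.50631402 -0.29717107  0.06480141]
block scene 2250 z0.0027 [0.5871 0.0186] [0.1208 0.2211] 52.7
stand scene 657 z0.0010 [0.6525 0.046 ] [0.3701 0.0865] 15.7
handle scene 268 z0.0003 [0.8715 0.098 ] [0.0659 0.0336] 5.5
[ 0.52109894 -0.2686677   0.18215694] 0.7880907195380874
rack scene 2743 z0.0001 [ 0.4581 -0.1675] [0.377  0.1617] 65.5
```

```bash
cat >> h.py <<'E'
def go(x,y,z,yaw=None):
    """print rows' shift cm & turn deg; yaw = world angle of tool y axis (deg, mod 180)"""
    T=pose();d=T[:3,:3].T@(np.array([x,y,z])-T[:3,3])*100
    # desired vertical tool
    ty=T[:3,1];a=np.degrees(np.arctan2(ty[1],ty[0]))
    dy=0 if yaw is None else (yaw-a+90)%180-90
    a=np.radians(a+dy);yv=np.array([np.cos(a),np.sin(a),0]);zv=np.array([0,0,-1.]);xv=np.cross(yv,zv)
    rv=R.from_matrix(T[:3,:3].T@np.stack([xv,yv,zv],1)).as_rotvec(degrees=True)
    print("shift cm",np.round(d,2),"turn",np.round(rv,2),"tcp",np.round(T[:3,3],4),"yaw",round(np.degrees(np.arctan2(ty[1],ty[0])),1))
E
python3 - <<'E'
from h import *
go(.5128,-.2935,.27);go(.5128,-.2935,.27,79.3-90)
E
```

```text
shift cm [ 40.83 -14.76  -3.92] turn [-0.09 -0.02 -0.  ] tcp [ 0.1632 -0.5508  0.2305] yaw -73.5
shift cm [ 40.83 -14.76  -3.92] turn [-7.000e-02 -6.000e-02 -6.281e+01] tcp [ 0.1632 -0.5508  0.2305] yaw -73.5
```

```bash
python3 -m handwheel '[[[1,0,0,-3.9,0,0,0],[1,10,-3.6,-3.9,0,0,-16],[1,20,-7.2,-3.9,0,0,-32],[1,30,-10.8,-3.9,0,0,-48],[1,40.8,-14.8,-3.9,0,0,-62.8],[1,40.8,-14.8,-3.9,0,0,-62.8],[1,40.8,-14.8,-3.9,0,0,-62.8],[1,40.8,-14.8,-3.9,0,0,-62.8],[1,40.8,-14.8,-3.9,0,0,-62.8],[1,40.8,-14.8,-3.9,0,0,-62.8]]]'; python3 - <<'E'
from h import *
c,P=cloud("wrist");cv2.imwrite("pics/w1.png",c["frame"]);print(c["fx"],np.round(c["hand_eye"],3).tolist())
Z=P[...,2];q=P[(Z>.17)&(Z<.2)&(abs(P[...,0]-.5128)<.03)&(abs(P[...,1]+.2935)<.03)]
if len(q):print(len(q),cv2.minAreaRect(q[:,:2].astype(np.float32)),np.median(q[:,2]))
q=P[abs(Z-.07)<.005]
if len(q):print(len(q),cv2.minAreaRect(q[:,:2].astype(np.float32)))
go(.5128,-.2935,.141)
E
```

```text
time_s: 1.35
eef_pos: [0.5121, -0.2934, 0.2697]
eef_rot: [-0.001, 0.77, 0.638, -0.0]
wrist_force: [0.0, -0.3, 0.1]
opening: 0.997
grasp_force: 0.0
342.00607445212137 [[-0.001, -0.951, -0.308, 0.08], [1.0, -0.001, -0.0, 0.0], [0.0, -0.308, 0.951, -0.144], [0.0, 0.0, 0.0, 1.0]]
1238 ((0.5113103985786438, -0.29289510846138), (0.025378599762916565, 0.025143098086118698), 84.89608764648438) 0.19083870013610782
4771 ((0.3312620520591736, -0.42075520753860474), (0.5445829629898071, 0.10280757397413254), 35.26795959472656)
shift cm [ 0.08  0.11 12.88] turn [-0.06 -0.   -0.  ] tcp [ 0.5117 -0.2941  0.2699] yaw -10.7
```

View pics/w1.png

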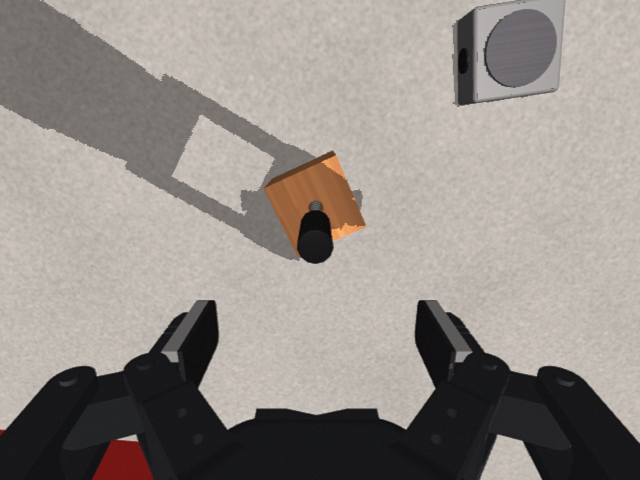

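The handle's top at (315,247) lies centred between the open fingers; the stand is clear. Lower and grip.

```bash
python3 -m handwheel '[[[1,0,0.1,4,0,0,0],[1,0,0.1,8,0,0,0],[1,0,0.1,11,0,0,0],[1,0,0.1,12.9,0,0,0],[1,0,0.1,12.9,0,0,0],[-1,0,0.1,12.9,0,0,0],[-1,0,0.1,12.9,0,0,0],[-1,0,0.1,12.9,0,0,0],[-1,0,0.1,12.9,0,0,0],[-1,0,0.1,12.9,0,0,0]]]'; python3 -m handwheel '[[[-1,0,0,0,0,0,0],[-1,0,0,0,0,0,0],[-1,0,0,-2,0,0,0],[-1,0,0,-4,0,0,0],[-1,0,0,-6.5,0,0,0],[-1,0,0,-9,0,0,0],[-1,0,0,-11,0,0,0],[-1,0,0,-11,0,0,0],[-1,0,0,-11,0,0,0]]]';  python3 - <<'E'
from h import *
print(status.get_obs()["wrist_force"])
go(.5645,.0185,.252)
c,P=cloud("wrist");cv2.imwrite("pics/w2.png",c["frame"])
q=P[(P[...,2]>.06)&(P[...,2]<.074)&(np.hypot(P[...,0]-.513,P[...,1]+.293)<.09)]
if len(q):print(cv2.minAreaRect(q[:,:2].astype(np.float32)))
E
```

```text
time_s: 2.65
eef_pos: [0.5133, -0.294, 0.1423]
eef_rot: [0.0, 0.77, 0.638, -0.0]
wrist_force: [-2.1, 0.9, 6.2]
opening: 0.289
grasp_force: 58.3
time_s: 3.78
eef_pos: [0.513, -0.2934, 0.2502]
eef_rot: [-0.001, 0.77, 0.638, -0.0]
wrist_force: [0.8, 0.3, -1.5]
opening: 0.289
grasp_force: 59.0
[ 0.81818514  0.28557168 -1.54373842]
shift cm [31.61 -0.74 -0.15] turn [-0.07 -0.04 -0.  ] tcp [ 0.513  -0.2934  0.2502] yaw -10.7
((0.5111996531486511, -0.2934432923793793), (0.08021057397127151, 0.0806126669049263), 13.59268856048584)
```

View pics/w2.png

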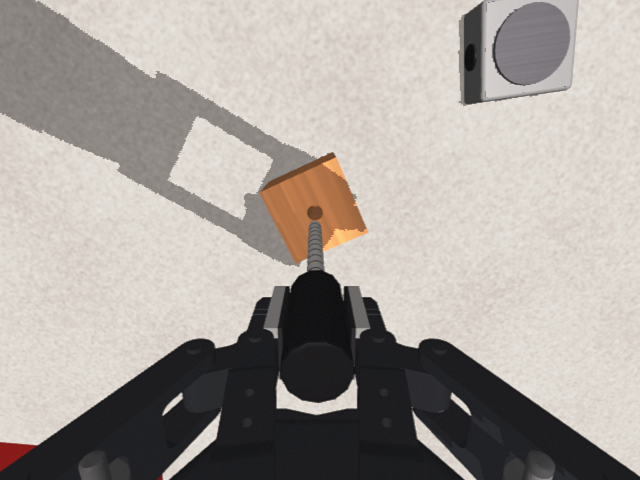

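The rod is held upright, its tip (316,223) just above the stand's hole (314,212). Carry it towards the block.

```bash
python3 -m handwheel '[[[-1,1,0,-1.2,0,0,0],[-1,5,0,-1.2,0,0,0],[-1,10,-0.2,-1.2,0,0,0],[-1,15,-0.3,-1.2,0,0,0],[-1,20,-0.5,-1.2,0,0,0],[-1,25,-0.6,-1.2,0,0,0],[-1,29,-0.7,-1.2,0,0,0],[-1,31.6,-0.7,-1.2,0,0,0],[-1,31.6,-0.7,-1.2,0,0,0],[-1,31.6,-0.7,-1.2,0,0,0]]]'; python3 - <<'E'
from h import *
print(status.get_obs()["wrist_force"])
go(.5645,.0185,.232)
c,P=cloud("wrist");np.save("w3",P);f=c["frame"]
q=P[(abs(P[...,2]-.1)<.006)&(np.hypot(P[...,0]-.5645,P[...,1]-.0185)<.09)]
print(cv2.minAreaRect(q[:,:2].astype(np.float32)))
cv2.imwrite("pics/w3.png",cv2.resize(f[120:360,160:480],None,fx=2.5,fy=2.5))
E
```

```text
time_s: 5.08
eef_pos: [0.5651, 0.0178, 0.2634]
eef_rot: [0.0, 0.77, 0.638, -0.0]
wrist_force: [-0.2, 1.0, -1.2]
opening: 0.288
grasp_force: 59.0
[-0.2492171   0.98652168 -1.24748882]
shift cm [ 0.06 -0.07  3.14] turn [-0.    0.02  0.  ] tcp [0.5651 0.0178 0.2634] yaw -10.7
((0.5630125999450684, 0.018974624574184418), (0.11017675697803497, 0.11025531589984894), 17.537370681762695)
```

View pics/w3.png

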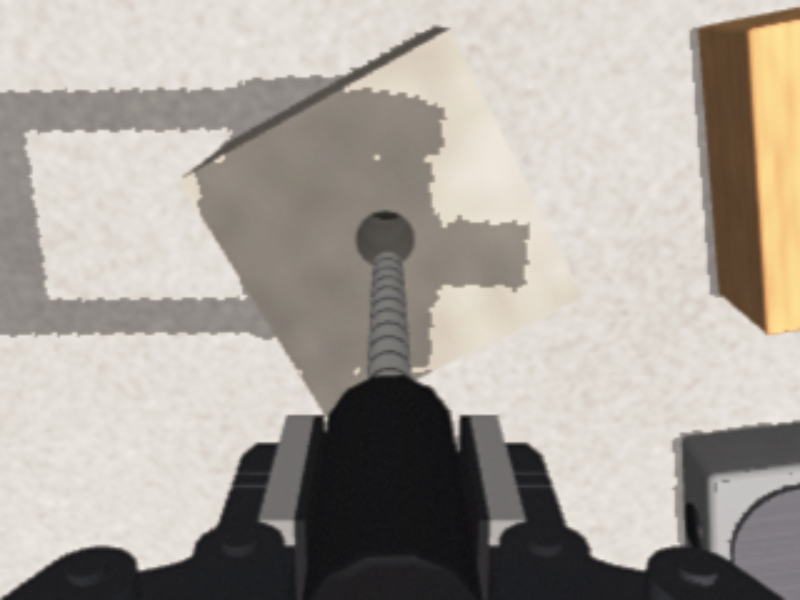

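Rod tip at crop (386,252), hole centre (385,238): lined up sideways. Lower just into the hole, then probe in 1 mm steps, guarded by force.

```bash
cat > guard.py <<'E'
import sys
from bench import status
o=status.get_obs();f=o["wrist_force"];print("F",f.round(1),"z %.4f"%o["eef_pos"][2])
sys.exit(1 if f[2]>float(sys.argv[1]) or max(abs(f[0]),abs(f[1]))>8 else 0)
E
python3 -m handwheel '[[[-1,0,-0.05,1.5,0,0,0],[-1,0,-0.05,2.5,0,0,0],[-1,0,-0.05,3.5,0,0,0],[-1,0,-0.05,3.5,0,0,0],[-1,0,-0.05,3.5,0,0,0]]]'>/dev/null; python3 guard.py 1.8 && python3 -m handwheel '[[[-1,0,0,0.5,0,0,0],[-1,0,0,1,0,0,0],[-1,0,0,1,0,0,0]]]' >/dev/null; python3 guard.py 1.8 && python3 -m handwheel '[[[-1,0,0,0.5,0,0,0],[-1,0,0,1,0,0,0],[-1,0,0,1,0,0,0]]]' >/dev/null; python3 guard.py 1.8 && python3 -m handwheel '[[[-1,0,0,0.4,0,0,0],[-1,0,0,0.8,0,0,0],[-1,0,0,0.8,0,0,0]]]' >/dev/null; python3 guard.py 1.8; python3 -c "from h import *;go(.5647,.0184,.2)"
```

```text
F [ 0.3 -0.1 -1.6] z 0.2284
F [ 0.2 -0.4 -0.9] z 0.2177
F [-0.4  0.3 -0.4] z 0.2076
F [ 0.2  1.3 -2.1] z 0.1998
shift cm [ 0.03  0.02 -0.02] turn [-0.05  0.    0.  ] tcp [0.5645 0.0181 0.1998] yaw -10.7
```

```bash
s(){ python3 guard.py 2; }
python3 -m handwheel '[[[-1,0,0,0.15,0,0,0],[-1,0,0,0.3,0,0,0],[-1,0,0,0.3,0,0,0]]]' >/dev/null; s && 
python3 -m handwheel '[[[-1,0,0,0.1,0,0,0],[-1,0,0,0.1,0,0,0]]]' >/dev/null; s && 
python3 -m handwheel '[[[-1,0,0,0.1,0,0,0],[-1,0,0,0.1,0,0,0]]]' >/dev/null; s && 
python3 -m handwheel '[[[-1,0,0,0.1,0,0,0],[-1,0,0,0.1,0,0,0]]]' >/dev/null; s && 
python3 -m handwheel '[[[-1,0,0,0.1,0,0,0],[-1,0,0,0.1,0,0,0]]]' >/dev/null; s && 
python3 -m handwheel '[[[-1,0,0,0.1,0,0,0],[-1,0,0,0.1,0,0,0]]]' >/dev/null; s && 
python3 -m handwheel '[[[-1,0,0,0.1,0,0,0],[-1,0,0,0.1,0,0,0]]]' >/dev/null; s && 
python3 -m handwheel '[[[-1,0,0,0.1,0,0,0],[-1,0,0,0.1,0,0,0]]]' >/dev/null; s && 
python3 -m handwheel '[[[-1,0,0,0.1,0,0,0],[-1,0,0,0.1,0,0,0]]]' >/dev/null; s && 
python3 -m handwheel '[[[-1,0,0,0.1,0,0,0],[-1,0,0,0.1,0,0,0]]]' >/dev/null; s && 
python3 -m handwheel '[[[-1,0,0,0.1,0,0,0],[-1,0,0,0.1,0,0,0]]]' >/dev/null; s && 
python3 -m handwheel '[[[-1,0,0,0.1,0,0,0],[-1,0,0,0.1,0,0,0]]]' >/dev/null; s && 
python3 -m handwheel '[[[-1,0,0,0.1,0,0,0],[-1,0,0,0.1,0,0,0]]]' >/dev/null; s && 
python3 -m handwheel '[[[-1,0,0,0.1,0,0,0],[-1,0,0,0.1,0,0,0]]]' >/dev/null; s && 
python3 -m handwheel '[[[-1,0,0,0.1,0,0,0],[-1,0,0,0.1,0,0,0]]]' >/dev/null; s && 
python3 -m handwheel '[[[-1,0,0,0.1,0,0,0],[-1,0,0,0.1,0,0,0]]]' >/dev/null; s && 
python3 -m handwheel '[[[-1,0,0,0.1,0,0,0],[-1,0,0,0.1,0,0,0]]]' >/dev/null; s; python3 -c "from h import *;print(status.get_obs()['time_s'])"
```

```text
F [ 0.4 -1.1 -1.2] z 0.1972
F [-0.2  0.4 -0.7] z 0.1962
F [-0.2  0.1 -1.5] z 0.1952
F [ 0.9  0.2 -1.1] z 0.1942
F [-0.6 -0.9 -0.9] z 0.1932
F [-0.3 -0.  -1.4] z 0.1922
F [ 0.9  0.5 -1.2] z 0.1912
F [-0.3 -0.6 -1.3] z 0.1902
F [ 0.3 -0.5 -1.6] z 0.1892
F [-0.1  0.5 -1. ] z 0.1882
F [ 0.7  0.2 -1.5] z 0.1872
F [ 0.2 -0.1 -1.1] z 0.1862
F [ 1.2 -0.1 -1.8] z 0.1852
F [ 0.3  0.1 -1.2] z 0.1841
F [ 0.3  0.8 -0.2] z 0.1832
F [-0.1 -0.4 -1.5] z 0.1822
F [-1.   0.6 -1.2] z 0.1812
11.25
```

```bash
s(){ python3 guard.py 2; }
python3 -m handwheel '[[[-1,0,0,0.1,0,0,0],[-1,0,0,0.1,0,0,0]]]' >/dev/null; s && 
python3 -m handwheel '[[[-1,0,0,0.1,0,0,0],[-1,0,0,0.1,0,0,0]]]' >/dev/null; s && 
python3 -m handwheel '[[[-1,0,0,0.1,0,0,0],[-1,0,0,0.1,0,0,0]]]' >/dev/null; s && 
python3 -m handwheel '[[[-1,0,0,0.1,0,0,0],[-1,0,0,0.1,0,0,0]]]' >/dev/null; s && 
python3 -m handwheel '[[[-1,0,0,0.1,0,0,0],[-1,0,0,0.1,0,0,0]]]' >/dev/null; s && 
python3 -m handwheel '[[[-1,0,0,0.1,0,0,0],[-1,0,0,0.1,0,0,0]]]' >/dev/null; s && 
python3 -m handwheel '[[[-1,0,0,0.1,0,0,0],[-1,0,0,0.1,0,0,0]]]' >/dev/null; s && 
python3 -m handwheel '[[[-1,0,0,0.1,0,0,0],[-1,0,0,0.1,0,0,0]]]' >/dev/null; s && 
python3 -m handwheel '[[[-1,0,0,0.1,0,0,0],[-1,0,0,0.1,0,0,0]]]' >/dev/null; s && 
python3 -m handwheel '[[[-1,0,0,0.1,0,0,0],[-1,0,0,0.1,0,0,0]]]' >/dev/null; s && 
python3 -m handwheel '[[[-1,0,0,0.1,0,0,0],[-1,0,0,0.1,0,0,0]]]' >/dev/null; s && 
python3 -m handwheel '[[[-1,0,0,0.1,0,0,0],[-1,0,0,0.1,0,0,0]]]' >/dev/null; s && 
python3 -m handwheel '[[[-1,0,0,0.1,0,0,0],[-1,0,0,0.1,0,0,0]]]' >/dev/null; s && 
python3 -m handwheel '[[[-1,0,0,0.1,0,0,0],[-1,0,0,0.1,0,0,0]]]' >/dev/null; s && 
python3 -m handwheel '[[[-1,0,0,0.1,0,0,0],[-1,0,0,0.1,0,0,0]]]' >/dev/null; s && 
python3 -m handwheel '[[[-1,0,0,0.1,0,0,0],[-1,0,0,0.1,0,0,0]]]' >/dev/null; s && 
python3 -m handwheel '[[[-1,0,0,0.1,0,0,0],[-1,0,0,0.1,0,0,0]]]' >/dev/null; s; python3 -c "from h import *;print(status.get_obs()['time_s'])"
```

```text
F [-0.2  0.7 -0.9] z 0.1802
F [-0.1  0.4 -0.6] z 0.1792
F [-1.  -0.9 -0.4] z 0.1782
F [ 0.2  0.3 -0.8] z 0.1772
F [-1.5  0.3 -1.1] z 0.1762
F [ 0.1  0.1 -0.5] z 0.1752
F [ 0.1  0.1 -1.2] z 0.1742
F [ 0.6 -0.4 -1.4] z 0.1732
F [-0.3 -0.4 -1.3] z 0.1722
F [-0.3 -0.3 -1.5] z 0.1712
F [ 0.5 -0.1 -0.4] z 0.1702
F [ 0.3  0.3 -1. ] z 0.1692
F [-0.9 -0.2 -0.7] z 0.1682
F [-0.6 -0.  -0.4] z 0.1672
F [ 0.7 -0.9 -1.4] z 0.1662
F [-1.2  0.1 -1.7] z 0.1652
F [-0.2 -0.2 -0.1] z 0.1642
15.5
```

```bash
s(){ python3 guard.py 2; }
python3 -m handwheel '[[[-1,0,0,0.1,0,0,0],[-1,0,0,0.1,0,0,0]]]' >/dev/null; s && 
python3 -m handwheel '[[[-1,0,0,0.1,0,0,0],[-1,0,0,0.1,0,0,0]]]' >/dev/null; s && 
python3 -m handwheel '[[[-1,0,0,0.1,0,0,0],[-1,0,0,0.1,0,0,0]]]' >/dev/null; s && 
python3 -m handwheel '[[[-1,0,0,0.1,0,0,0],[-1,0,0,0.1,0,0,0]]]' >/dev/null; s && 
python3 -m handwheel '[[[-1,0,0,0.1,0,0,0],[-1,0,0,0.1,0,0,0]]]' >/dev/null; s && 
python3 -m handwheel '[[[-1,0,0,0.1,0,0,0],[-1,0,0,0.1,0,0,0]]]' >/dev/null; s && 
python3 -m handwheel '[[[-1,0,0,0.1,0,0,0],[-1,0,0,0.1,0,0,0]]]' >/dev/null; s && 
python3 -m handwheel '[[[-1,0,0,0.1,0,0,0],[-1,0,0,0.1,0,0,0]]]' >/dev/null; s && 
python3 -m handwheel '[[[-1,0,0,0.1,0,0,0],[-1,0,0,0.1,0,0,0]]]' >/dev/null; s && 
python3 -m handwheel '[[[-1,0,0,0.1,0,0,0],[-1,0,0,0.1,0,0,0]]]' >/dev/null; s && 
python3 -m handwheel '[[[-1,0,0,0.1,0,0,0],[-1,0,0,0.1,0,0,0]]]' >/dev/null; s && 
python3 -m handwheel '[[[-1,0,0,0.1,0,0,0],[-1,0,0,0.1,0,0,0]]]' >/dev/null; s; python3 -c "from h import *;go(.5130,-.2934,.26);print(status.get_obs()['time_s'])"
```

```text
F [-0.1  0.4 -2. ] z 0.1632
F [ 0.3 -0.4 -1. ] z 0.1622
F [-0.5  0.1 -1.4] z 0.1612
F [-0.5 -0.1 -1. ] z 0.1602
F [-0.3 -0.4 -0.7] z 0.1592
F [ 0.5 -0.6 -1.7] z 0.1582
F [ 0.3  0.1 -0.7] z 0.1572
F [ 0.1  0.4 -0.8] z 0.1562
F [-0.5  0.  -0.7] z 0.1552
F [ 0.1 -0.5 -1.8] z 0.1542
F [ 0.9 -0.6  1.2] z 0.1536
F [-1.   1.2  5.6] z 0.1531
shift cm [-31.57   0.67 -10.69] turn [ 0.05  0.   -0.  ] tcp [0.5651 0.018  0.1531] yaw -10.7
18.5
```

The bottom is met at about 78 mm, so the long anchor (68 mm) fits. Carry the rod back to its stand.

```bash
python3 -m handwheel '[[[-1,0,0,0,0,0,0],[-1,0,0,-3,0,0,0],[-1,0,0,-7,0,0,0],[-1,0,0,-10.7,0,0,0],[-1,0,0,-10.7,0,0,0],[-1,-5,0.1,-10.7,0,0,0],[-1,-10,0.2,-10.7,0,0,0],[-1,-15,0.3,-10.7,0,0,0],[-1,-20,0.4,-10.7,0,0,0],[-1,-25,0.5,-10.7,0,0,0]]]';  python3 -m handwheel '[[[-1,-4,0.1,0,0,0,0],[-1,-6.6,0.2,0,0,0,0],[-1,-6.6,0.2,0,0,0,0],[-1,-6.6,0.2,0,0,0,0]]]'; python3 - <<'E'
from h import *
go(.5130,-.2935,.202)
c,P=cloud("wrist");f=c["frame"]
cv2.imwrite("pics/w4.png",cv2.resize(f[140:300,220:420],None,fx=4,fy=3.75))
E
```

```text
time_s: 19.75
eef_pos: [0.5221, -0.2296, 0.2573]
eef_rot: [-0.001, 0.77, 0.638, -0.0]
wrist_force: [0.6, -0.9, -0.6]
opening: 0.286
grasp_force: 59.3
time_s: 20.25
eef_pos: [0.5126, -0.2928, 0.2579]
eef_rot: [-0.001, 0.77, 0.638, 0.0]
wrist_force: [-0.5, 1.9, -1.2]
opening: 0.286
grasp_force: 59.3
shift cm [-0.07  0.06  5.59] turn [-0.1  -0.09 -0.  ] tcp [ 0.5126 -0.2928  0.2579] yaw -10.7
```

View pics/w4.png

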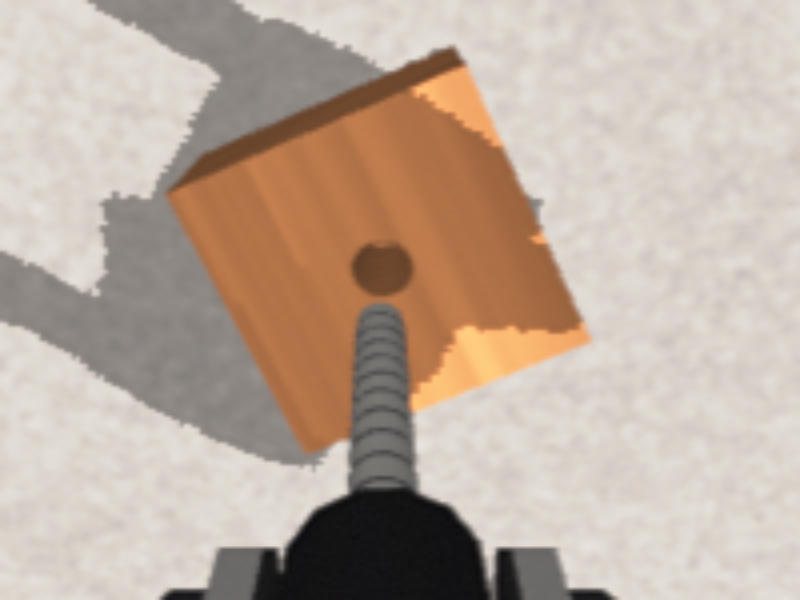

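Tip (380,308) points at the hole (382,268), aligned sideways. Lower, guarded.

```bash
python3 -m handwheel '[[[-1,-0.05,0.05,2,0,0,0],[-1,-0.05,0.05,4,0,0,0],[-1,-0.05,0.05,5,0,0,0],[-1,-0.05,0.05,5.5,0,0,0],[-1,-0.05,0.05,6,0,0,0],[-1,-0.05,0.05,6.4,0,0,0],[-1,-0.05,0.05,6.4,0,0,0]]]'; python3 guard.py 4 && python3 -m handwheel '[[[-1,0,0,0.8,0,0,0],[-1,0,0,1.6,0,0,0],[-1,0,0,2.4,0,0,0],[-1,0,0,3.2,0,0,0],[-1,0,0,4,0,0,0],[-1,0,0,4.4,0,0,0],[-1,0,0,4.6,0,0,0],[-1,0,0,4.8,0,0,0],[-1,0,0,4.8,0,0,0]]]'; python3 guard.py 4;python3 -c "from h import *;go(.513,-.2935,.1425)"
```

```text
time_s: 21.18
eef_pos: [0.5133, -0.2943, 0.1952]
eef_rot: [-0.0, 0.77, 0.638, -0.0]
wrist_force: [-0.4, -0.4, -1.3]
opening: 0.291
grasp_force: 59.3
F [-0.4 -0.4 -1.3] z 0.1952
time_s: 22.3
eef_pos: [0.5134, -0.2943, 0.1473]
eef_rot: [0.0, 0.77, 0.638, 0.0]
wrist_force: [-0.3, 0.3, -0.5]
opening: 0.292
grasp_force: 59.3
F [-0.3  0.3 -0.5] z 0.1473
shift cm [ 0.08 -0.05  0.48] turn [ 0.01  0.   -0.  ] tcp [ 0.5134 -0.2943  0.1473] yaw -10.7
```

```bash
python3 -m handwheel '[[[-1,0,0,0.2,0,0,0],[-1,0,0,0.4,0,0,0],[-1,0,0,0.45,0,0,0],[-1,0,0,0.45,0,0,0]]]'; python3 guard.py 15 && python3 -m handwheel '[[[1,0,0,0,0,0,0],[1,0,0,0,0,0,0],[1,0,0,0,0,0,0],[1,0,0,0,0,0,0],[1,0,0,0,0,0,0],[1,0,0,-3,0,0,0],[1,0,0,-7,0,0,0],[1,0,0,-12,0,0,0],[1,0,0,-12,0,0,0]]]'; python3 - <<'E'
from h import *
c,P=cloud("top");cv2.imwrite("pics/t2.png",c["frame"])
m=(P[...,2]>.18)&(P[...,2]<.2)&(np.hypot(P[...,0]-.5128,P[...,1]+.2935)<.03);q=P[m]
if len(q):print(len(q),cv2.minAreaRect(q[:,:2].astype(np.float32)),np.median(q[:,2]))
c,P=cloud("wrist")
m=(P[...,2]>.17)&(P[...,2]<.2)&(np.hypot(P[...,0]-.5128,P[...,1]+.2935)<.03);q=P[m]
if len(q):print(len(q),cv2.minAreaRect(q[:,:2].astype(np.float32)),np.median(q[:,2]))
go(.4882,.2838,.25)
go(.4882,.2838,.097)
E
```

```text
time_s: 22.8
eef_pos: [0.5133, -0.2943, 0.1427]
eef_rot: [-0.0, 0.77, 0.638, -0.0]
wrist_force: [-1.2, -0.3, -0.7]
opening: 0.286
grasp_force: 59.3
F [-1.2 -0.3 -0.7] z 0.1427
time_s: 23.92
eef_pos: [0.5154, -0.2961, 0.2682]
eef_rot: [0.005, 0.77, 0.638, 0.001]
wrist_force: [0.6, -0.4, 0.3]
opening: 0.997
grasp_force: 0.0
190 ((0.5126992464065552, -0.2932007610797882), (0.02451089769601822, 0.02454000897705555), 75.53254699707031) 0.1899598495896549
1285 ((0.5112884044647217, -0.2927301824092865), (0.02508692257106304, 0.02540949359536171), 82.06866455078125) 0.19093115172341743
shift cm [ 56.34 -13.22   1.27] turn [ 0.05  0.03 -0.  ] tcp [ 0.5134 -0.2944  0.2631] yaw -10.7
shift cm [ 56.35 -13.24  16.57] turn [ 0.05  0.03 -0.  ] tcp [ 0.5134 -0.2944  0.2631] yaw -10.7
```

The rod is back, at the same place and height as at the start. On to the long anchor (B).

```bash
python3 -m handwheel '[[[1,6,-1.4,0,0,0,0],[1,12,-2.8,0,0,0,0],[1,18,-4.2,0,0,0,0],[1,24,-5.6,0,0,0,0],[1,30,-7,0,0,0,0],[1,36,-8.4,0,0,0,0],[1,42,-9.8,0,0,0,0],[1,48,-11.2,0,0,0,0],[1,53,-12.5,0,0,0,0],[1,56.3,-13.2,1,0,0,0]]]' >/dev/null;  python3 -m handwheel '[[[1,0,0,0,0,0,0],[1,0,0,0,0,0,0],[1,0,0,0,0,0,0]]]'; python3 - <<'E'
from h import *
c,P=cloud("wrist");cv2.imwrite("pics/w5.png",c["frame"])
for n,(x,y,z) in dict(A=(.5008,.353,.115),B=(.4882,.2838,.131),C=(.4748,.2150,.099)).items():
    q=P[(abs(P[...,2]-z)<.006)&(np.hypot(P[...,0]-x,P[...,1]-y)<.02)]
    if len(q):r=cv2.minAreaRect(q[:,:2].astype(np.float32));print(n,len(q),np.round(r[0],4),np.round(r[1],4),np.median(q[:,2]))
go(.4882,.2838,.097,169.3)
E
```

```text
time_s: 25.65
eef_pos: [0.4884, 0.2822, 0.2526]
eef_rot: [0.0, 0.771, 0.637, -0.0]
wrist_force: [-0.0, -0.5, 0.4]
opening: 0.997
grasp_force: 0.0
A 268 [0.4992 0.3533] [0.0137 0.0135] 0.11601592366161528
B 264 [0.4862 0.2854] [0.014  0.0138] 0.13200151206223587
C 197 [0.4734 0.2167] [0.0135 0.0134] 0.10004995691289048
shift cm [ 0.15 -0.07 15.58] turn [ 0.    0.01 -0.11] tcp [0.4886 0.2823 0.2528] yaw -10.8
```

View pics/w5.png

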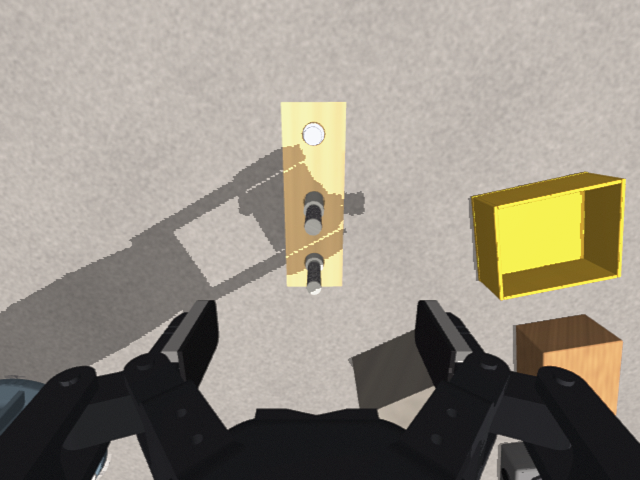

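Long anchor's top at (314,228) is centred between the fingers. Lower, grip, lift.

```bash
python3 -m handwheel '[[[1,0.15,-0.05,5,0,0,0],[1,0.15,-0.05,9,0,0,0],[1,0.15,-0.05,12,0,0,0],[1,0.15,-0.05,14,0,0,0],[1,0.15,-0.05,15.6,0,0,0],[1,0.15,-0.05,15.6,0,0,0],[-1,0.15,-0.05,15.6,0,0,0],[-1,0.15,-0.05,15.6,0,0,0],[-1,0.15,-0.05,15.6,0,0,0],[-1,0.15,-0.05,15.6,0,0,0]]]';python3 -m handwheel '[[[-1,0,0,0,0,0,0],[-1,0,0,0,0,0,0],[-1,0,0,0,0,0,0]]]'; python3 -c "from h import *;go(.4882,.2838,.097,169.3)"
```

```text
time_s: 26.95
eef_pos: [0.4881, 0.2851, 0.0972]
eef_rot: [0.0, 0.77, 0.638, 0.0]
wrist_force: [-5.7, -0.3, 12.3]
opening: 0.151
grasp_force: 51.7
time_s: 27.32
eef_pos: [0.4878, 0.2852, 0.0973]
eef_rot: [-0.0, 0.77, 0.638, -0.0]
wrist_force: [-2.6, 1.0, 4.7]
opening: 0.144
grasp_force: 58.5
shift cm [-0.14  0.06  0.03] turn [-0.02 -0.01 -0.  ] tcp [0.4878 0.2852 0.0973] yaw -10.7
```

```bash
python3 -m handwheel '[[[-1,0,0,-1.5,0,0,0],[-1,0,0,-3,0,0,0],[-1,0,0,-6,0,0,0],[-1,0,0,-10,0,0,0],[-1,0,0,-13,0,0,0],[-1,0,0,-13,0,0,0],[-1,0,0,-13,0,0,0]]]'; python3 - <<'E'
from h import *
c,P=cloud("wrist");np.save("w6",P);cv2.imwrite("pics/w6.png",c["frame"])
print(status.get_obs()["wrist_force"])
q=P[(abs(P[...,2]-.116)<.006)&(np.hypot(P[...,0]-.5,P[...,1]-.353)<.02)];print(len(q),q.mean(0) if len(q) else 0)
q=P[(abs(P[...,2]-.1)<.006)&(np.hypot(P[...,0]-.474,P[...,1]-.216)<.02)];print(len(q),q.mean(0) if len(q) else 0)
go(.5645,.0186,.2275)
E
```

```text
time_s: 28.2
eef_pos: [0.4874, 0.2847, 0.2257]
eef_rot: [-0.0, 0.77, 0.638, -0.001]
wrist_force: [-0.6, 0.1, -3.0]
opening: 0.141
grasp_force: 58.9
[ 0.27048984  0.26797401 -3.33494625]
328 [0.49932123 0.35376207 0.11587895]
0 0
shift cm [-24.69  12.55  -0.24] turn [-0.14  0.08  0.  ] tcp [0.4871 0.2846 0.2251] yaw -10.7
```

View pics/w6.png

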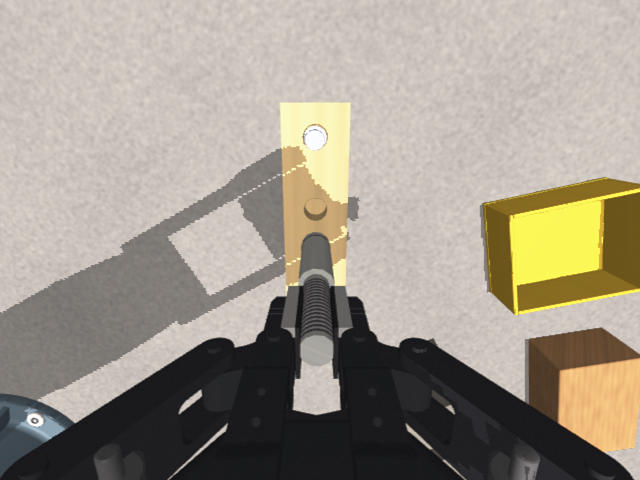

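Long anchor is out and held upright, stud top (317,350), foot near (315,238); neighbours still in place. Fit its axis in the tool frame from depth.

```bash
python3 - <<'E'
from h import *
T=pose();P=np.load("w6.npy");Q=(P-T[:3,3])@T[:3,:3]  # tool coords
def s(z0,z1,xm=.02,ym=.016):
    return Q[(Q[...,2]>z0)&(Q[...,2]<z1)&(abs(Q[...,0])<xm)&(abs(Q[...,1])<ym)]
t=s(-.040,-.029);print("top",len(t),np.median(t,0).round(4),cv2.minAreaRect(t[:,:2].astype(np.float32)))
from scipy.optimize import least_squares
a=s(.025,.085);print(len(a))
f=lambda p:np.hypot(a[:,0]-p[0]-p[1]*a[:,2],a[:,1]-p[2]-p[3]*a[:,2])-.01
r=least_squares(f,[0,0,0,0],loss="soft_l1",f_scale=.001);p=r.x;print(p.round(4),np.abs(r.fun).mean())
for z in(-.034,.02,.085):print(z,(p[0]+p[1]*z).round(4),(p[2]+p[3]*z).round(4))
E
```

```text
top 2460 [ 0.0047  0.0004 -0.0355] ((0.0010668840259313583, -1.0794028639793396e-05), (0.023385411128401756, 0.03189932927489281), 0.18572841584682465)
979
[-0.0007  0.0009  0.0005 -0.0056] 0.00017460734714169805
-0.034 -0.0007 0.0006
0.02 -0.0006 0.0003
0.085 -0.0006 -0.0
```

```bash
python3 -m handwheel '[[[-1,-4,2,-0.5,0,0,0],[-1,-9,4.6,-0.5,0,0,0],[-1,-14,7.1,-0.5,0,0,0],[-1,-19,9.7,-0.5,0,0,0],[-1,-23,11.7,-0.5,0,0,0],[-1,-24.7,12.5,-0.2,0,0,0],[-1,-24.7,12.5,1,0,0,0],[-1,-24.7,12.5,1,0,0,0],[-1,-24.7,12.5,1,0,0,0],[-1,-24.7,12.5,1,0,0,0]]]'; cat > al.py <<'E'
from h import *
from scipy.optimize import least_squares
T=pose();c,P=cloud("wrist");Q=(P-T[:3,3])@T[:3,:3];Z=P[...,2]
m=(abs(Z-.1)<.006)&(np.hypot(P[...,0]-.5645,P[...,1]-.0185)<.1)
r=cv2.minAreaRect(Q[m][:,:2].astype(np.float32));print("block tool",np.round(r[0],4),np.round(r[1],4))
# hole rim: dark disc; report centre of missing points inside the top face
d=np.hypot(Q[...,0]-r[0][0],Q[...,1]-r[0][1]);print("tcp",T[:3,3].round(4))
a=Q[(Q[...,2]>.025)&(Q[...,2]<.083)&(abs(Q[...,0])<.02)&(abs(Q[...,1])<.016)]
f=lambda p:np.hypot(a[:,0]-p[0]-p[1]*a[:,2],a[:,1]-p[2]-p[3]*a[:,2])-.01
p=least_squares(f,[0,0,0,0],loss="soft_l1",f_scale=.001).x
foot=p[[0,2]]+.089*p[[1,3]];print("foot",foot.round(4),"tilt",p[[1,3]].round(4),"=> shift cm",((np.array(r[0])-foot)*100).round(2))
cv2.imwrite("pics/al.png",cv2.resize(c["frame"][120:360,160:480],None,fx=2.5,fy=2.5))
E
python3 al.py; python3 -c "from h import *;go(.5645,.0186,.19)"
```

```text
time_s: 29.5
eef_pos: [0.565, 0.0201, 0.2171]
eef_rot: [0.0, 0.77, 0.639, 0.0]
wrist_force: [-0.7, -0.3, -1.9]
opening: 0.146
grasp_force: 58.8
block tool [-0.0018 -0.0017] [0.1103 0.1109]
tcp [0.565  0.0201 0.2171]
foot [-0.0008 -0.0004] tilt [ 0.0009 -0.0057] => shift cm [-0.1  -0.13]
shift cm [-0.13 -0.03  2.72] turn [ 0.04 -0.01  0.  ] tcp [0.5651 0.0199 0.2172] yaw -10.6
```

View pics/al.png

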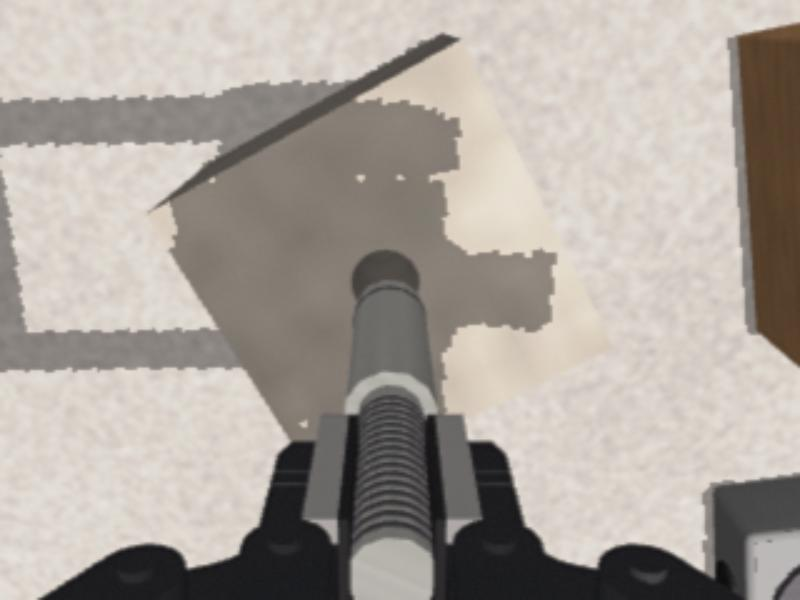

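Foot's end at crop (390,285), hole centre (385,277): the foot is about 1.3 mm too far right, as the depth fit says. Shift and lower close to the mouth, then check again.

```bash
python3 -m handwheel '[[[-1,-0.1,-0.13,0.8,0,0,0],[-1,-0.1,-0.13,1.6,0,0,0],[-1,-0.1,-0.13,2.2,0,0,0],[-1,-0.1,-0.13,2.2,0,0,0],[-1,-0.1,-0.13,2.2,0,0,0]]]'; python3 al.py
```

```text
time_s: 30.18
eef_pos: [0.5637, 0.0182, 0.1949]
eef_rot: [0.0, 0.77, 0.638, 0.0]
wrist_force: [-0.9, 1.0, -2.1]
opening: 0.148
grasp_force: 58.8
block tool [ 0.0003 -0.0006] [0.1103 0.1109]
tcp [0.5637 0.0182 0.1949]
foot [-0.0008 -0.0004] tilt [ 0.0012 -0.0051] => shift cm [ 0.11 -0.03]
```

```bash
python3 -m handwheel '[[[-1,0.1,-0.02,0,0,0,0],[-1,0.1,-0.02,0,0,0,0],[-1,0.1,-0.02,0,0,0,0],[-1,0.1,-0.02,0,0,0,0]]]'; python3 al.py
```

```text
time_s: 30.72
eef_pos: [0.5635, 0.0193, 0.1948]
eef_rot: [0.0, 0.77, 0.638, 0.0]
wrist_force: [-1.1, 0.8, -2.6]
opening: 0.148
grasp_force: 58.8
block tool [-0.0006 -0.0004] [0.1104 0.1105]
tcp [0.5635 0.0193 0.1948]
foot [-0.0008 -0.0004] tilt [ 0.0007 -0.0053] => shift cm [ 0.02 -0.  ]
```

```bash
s(){ python3 guard.py 5; }
python3 -m handwheel '[[[-1,0,0,0.2,0,0,0],[-1,0,0,0.4,0,0,0],[-1,0,0,0.5,0,0,0]]]' >/dev/null; s && 
python3 -m handwheel '[[[-1,0,0,0.1,0,0,0],[-1,0,0,0.2,0,0,0]]]' >/dev/null; s && 
python3 -m handwheel '[[[-1,0,0,0.1,0,0,0],[-1,0,0,0.2,0,0,0]]]' >/dev/null; s && 
python3 -m handwheel '[[[-1,0,0,0.1,0,0,0],[-1,0,0,0.2,0,0,0]]]' >/dev/null; s && 
python3 -m handwheel '[[[-1,0,0,0.1,0,0,0],[-1,0,0,0.2,0,0,0]]]' >/dev/null; s && 
python3 -m handwheel '[[[-1,0,0,0.2,0,0,0],[-1,0,0,0.4,0,0,0]]]' >/dev/null; s && 
python3 -m handwheel '[[[-1,0,0,0.2,0,0,0],[-1,0,0,0.4,0,0,0]]]' >/dev/null; s && 
python3 -m handwheel '[[[-1,0,0,0.3,0,0,0],[-1,0,0,0.6,0,0,0]]]' >/dev/null; s && 
python3 -m handwheel '[[[-1,0,0,0.3,0,0,0],[-1,0,0,0.6,0,0,0]]]' >/dev/null; s && 
python3 -m handwheel '[[[-1,0,0,0.3,0,0,0],[-1,0,0,0.6,0,0,0]]]' >/dev/null; s && 
python3 -m handwheel '[[[-1,0,0,0.3,0,0,0],[-1,0,0,0.6,0,0,0]]]' >/dev/null; s && 
python3 -m handwheel '[[[-1,0,0,0.3,0,0,0],[-1,0,0,0.6,0,0,0]]]' >/dev/null; s && 
python3 -m handwheel '[[[-1,0,0,0.3,0,0,0],[-1,0,0,0.6,0,0,0]]]' >/dev/null; s; python3 -c "from h import *;print(status.get_obs()['time_s'])"
```

```text
F [-0.5  0.  -3.2] z 0.1895
F [-0.4  0.8 -3.3] z 0.1877
F [-0.   0.4 -2.3] z 0.1858
F [-0.4  0.9 -2.4] z 0.1838
F [ 0.3  0.8 -2.5] z 0.1817
F [-0.4  0.5 -2.4] z 0.1776
F [-0.  -0.1 -2.8] z 0.1736
F [-0.6  0.4 -2. ] z 0.1676
F [ 0.4  0.6 -3. ] z 0.1616
F [ 0.1  0.5 -2.4] z 0.1556
F [-0.4 -0.1 -2.6] z 0.1496
F [-0.3  0.4 -2.8] z 0.1436
F [ 1.1  0.4 -2.2] z 0.1376
34.15
```

The sleeve has entered freely. Go down to near the bottom, then press in 1 mm steps.

```bash
s(){ python3 guard.py 5; }
python3 -m handwheel '[[[-1,0,0,0.4,0,0,0],[-1,0,0,0.8,0,0,0],[-1,0,0,0.8,0,0,0]]]' >/dev/null; s && 
python3 -m handwheel '[[[-1,0,0,0.4,0,0,0],[-1,0,0,0.7,0,0,0],[-1,0,0,0.7,0,0,0]]]' >/dev/null; s && 
python3 -m handwheel '[[[-1,0,0,0.3,0,0,0],[-1,0,0,0.6,0,0,0],[-1,0,0,0.6,0,0,0]]]' >/dev/null; s && 
python3 -m handwheel '[[[-1,0,0,0.1,0,0,0],[-1,0,0,0.1,0,0,0]]]' >/dev/null; s && 
python3 -m handwheel '[[[-1,0,0,0.1,0,0,0],[-1,0,0,0.1,0,0,0]]]' >/dev/null; s && 
python3 -m handwheel '[[[-1,0,0,0.1,0,0,0],[-1,0,0,0.1,0,0,0]]]' >/dev/null; s && 
python3 -m handwheel '[[[-1,0,0,0.1,0,0,0],[-1,0,0,0.1,0,0,0]]]' >/dev/null; s && 
python3 -m handwheel '[[[-1,0,0,0.1,0,0,0],[-1,0,0,0.1,0,0,0]]]' >/dev/null; s && 
python3 -m handwheel '[[[-1,0,0,0.1,0,0,0],[-1,0,0,0.1,0,0,0]]]' >/dev/null; s && 
python3 -m handwheel '[[[-1,0,0,0.1,0,0,0],[-1,0,0,0.1,0,0,0]]]' >/dev/null; s && 
python3 -m handwheel '[[[-1,0,0,0.1,0,0,0],[-1,0,0,0.1,0,0,0]]]' >/dev/null; s && 
python3 -m handwheel '[[[-1,0,0,0.1,0,0,0],[-1,0,0,0.1,0,0,0]]]' >/dev/null; s
```

```text
F [-0.2 -1.1 -3.4] z 0.1293
F [-0.6 -1.2 -2.3] z 0.1224
F [-0.6 -0.1 -2.6] z 0.1164
F [ 0.2  0.5 -2. ] z 0.1158
F [ 0.3  0.1 -2.7] z 0.1147
F [-0.3  0.1 -2.9] z 0.1137
F [-0.   0.7 -2.4] z 0.1127
F [ 0.5  0.2 -2.1] z 0.1117
F [ 0.1  0.7 -3.4] z 0.1107
F [-1.3  0.2  1.2] z 0.1102
F [-2.7  1.1  6. ] z 0.1098
F [-2.7  1.1  6. ] z 0.1098
```

```bash
python3 -m handwheel '[[[-1,0,0,0.03,0,0,0],[-1,0,0,0.03,0,0,0],[-1,0,0,0.03,0,0,0],[-1,0,0,0.03,0,0,0]]]'; python3 -m handwheel '[[[1,0,0,0,0,0,0],[1,0,0,0,0,0,0],[1,0,0,0,0,0,0],[1,0,0,0,0,0,0],[1,0,0,0,0,0,0],[1,0,0,-3,0,0,0],[1,0,0,-7,0,0,0],[1,0,0,-12,0,0,0],[1,0,0,-14,0,0,0],[1,0,0,-14,0,0,0]]]'; python3 - <<'E'
from h import *
c,P=cloud("wrist");cv2.imwrite("pics/w7.png",c["frame"]);T=pose()
Z=P[...,2]
q=P[(Z>.115)&(np.hypot(P[...,0]-.5645,P[...,1]-.0185)<.03)&(Z<.2)];zt=np.percentile(q[:,2],95);t=q[q[:,2]>zt-.006]
print("stud top z",zt,cv2.minAreaRect(t[:,:2].astype(np.float32)))
c,P=cloud("top");Z=P[...,2]
for n,(x,y,z) in dict(A=(.5008,.353,.115),C=(.4748,.2150,.099),rod=(.5127,-.2933,.19)).items():
    q=P[(abs(Z-z)<.006)&(np.hypot(P[...,0]-x,P[...,1]-y)<.03)]
    r=cv2.minAreaRect(q[:,:2].astype(np.float32));print(n,np.round(r[0],4))
E
```

```text
time_s: 37.78
eef_pos: [0.564, 0.0193, 0.1097]
eef_rot: [0.0, 0.77, 0.638, 0.0]
wrist_force: [-3.3, 0.1, 7.8]
opening: 0.143
grasp_force: 60.2
time_s: 39.02
eef_pos: [0.5646, 0.0192, 0.2505]
eef_rot: [0.002, 0.77, 0.638, 0.001]
wrist_force: [-0.2, 0.6, -0.1]
opening: 1.002
grasp_force: 0.0
stud top z 0.14608590304910862 ((0.5629916191101074, 0.019215628504753113), (0.013618601486086845, 0.013859916478395462), 11.627071380615234)
A [0.5001 0.3522]
C [0.4748 0.2151]
rod [ 0.5134 -0.2939]
```

View pics/w7.png

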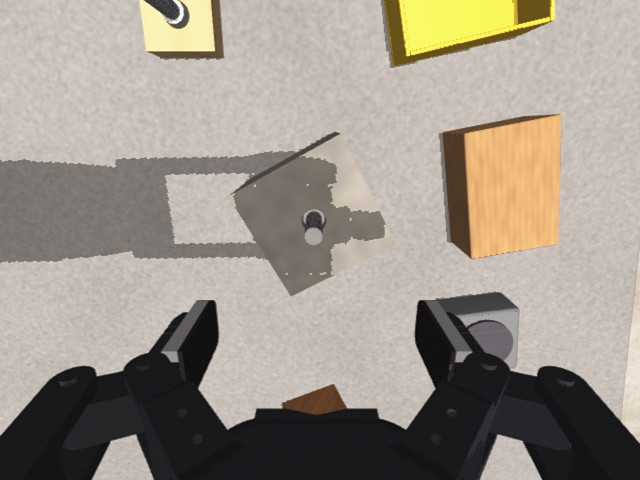

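The anchor stands upright in the hole, stud top at (314,236) and shoulder about 10 mm below the block's top. The gripper is clear; the other anchors and the rod are where they started.

```bash
python3 -c "from bench import ctrl;print(ctrl.hand_in())"
```

```text
the job is handed in; nothing more can be done
None
```

The job is handed in (no verdict was shown): the hole measured about 78 mm deep, the rod is back upright in its stand, and the long anchor was pressed in with about 10 N and released, its shoulder about 10 mm below the block's top.

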